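# Find the free lid of the sorting case and push it open

### The job

Gently press the black ridged back end of each lid on the wooden sorting case until you find the one lid that rocks, then push that lid right up with the fingertips so that it stands open, upright or leaning back, and take the hand away. The other three lids sit on packed bays: do not force them. Leave the amber pieces and tools lying round the case where they are.

Things in the scene. Friction and masses are not known exactly. Their poses are not given: they have to be found in the camera images.
- case: wooden sorting case fixed to the table, 110 (x) x 306 (y) x 58 mm high; origin at the centre of its underside; x from its front (brass card frames, robot's side) to its back, y to its left. Four bays, centred at y = +111, +37, -37, -111 mm (lid 1 to 4), each 64 mm wide, 90 mm long, floor 6 mm up. Lids lie flush with the top. Three bays are packed, one is free. More than 40 N by the fingers on case or lids fails.
- lid1 (a joint): tilt of lid 1 (rad) about its pivot, which runs along the case's y at case x = +3 mm, z = 55 mm: 0 closed and flush, grows as the back end goes down and the front lip rises, 1.57 upright, stop at 1.7. Stiff hinge (0.05 N m, about 2 N at the ridges): the lid stays where it is left. A packed lid gives up to 0.2 (about 6 N per mm), then is solid, and springs back.
- lid1_press (a point): top of lid 1 at the middle of the black ridged patch on its back end, 24 mm behind the pivot; turns with the lid. The lid, a pale aluminium plate 86 x 60 x 6 mm, reaches 40 mm behind the pivot (this end swings down into the bay if that is not packed) and 46 mm in front of it.
- lid1_lip (a point): middle of the front edge (lip) of lid 1, 46 mm in front of the pivot, at mid thickness; goes up and over towards the back as the lid opens.
- lid2 (a joint): tilt of lid 2 (rad) about its pivot, which runs along the case's y at case x = +3 mm, z = 55 mm: 0 closed and flush, grows as the back end goes down and the front lip rises, 1.57 upright, stop at 1.7. Stiff hinge (0.05 N m, about 2 N at the ridges): the lid stays where it is left. A packed lid gives up to 0.2 (about 6 N per mm), then is solid, and springs back.
- lid2_press (a point): top of lid 2 at the middle of the black ridged patch on its back end, 24 mm behind the pivot; turns with the lid. The lid, a pale aluminium plate 86 x 60 x 6 mm, reaches 40 mm behind the pivot (this end swings down into the bay if that is not packed) and 46 mm in front of it.
- lid2_lip (a point): middle of the front edge (lip) of lid 2, 46 mm in front of the pivot, at mid thickness; goes up and over towards the back as the lid opens.
- lid3 (a joint): tilt of lid 3 (rad) about its pivot, which runs along the case's y at case x = +3 mm, z = 55 mm: 0 closed and flush, grows as the back end goes down and the front lip rises, 1.57 upright, stop at 1.7. Stiff hinge (0.05 N m, about 2 N at the ridges): the lid stays where it is left. A packed lid gives up to 0.2 (about 6 N per mm), then is solid, and springs back.
- lid3_press (a point): top of lid 3 at the middle of the black ridged patch on its back end, 24 mm behind the pivot; turns with the lid. The lid, a pale aluminium plate 86 x 60 x 6 mm, reaches 40 mm behind the pivot (this end swings down into the bay if that is not packed) and 46 mm in front of it.
- lid3_lip (a point): middle of the front edge (lip) of lid 3, 46 mm in front of the pivot, at mid thickness; goes up and over towards the back as the lid opens.
- lid4 (a joint): tilt of lid 4 (rad) about its pivot, which runs along the case's y at case x = +3 mm, z = 55 mm: 0 closed and flush, grows as the back end goes down and the front lip rises, 1.57 upright, stop at 1.7. Stiff hinge (0.05 N m, about 2 N at the ridges): the lid stays where it is left. A packed lid gives up to 0.2 (about 6 N per mm), then is solid, and springs back.
- lid4_press (a point): top of lid 4 at the middle of the black ridged patch on its back end, 24 mm behind the pivot; turns with the lid. The lid, a pale aluminium plate 86 x 60 x 6 mm, reaches 40 mm behind the pivot (this end swings down into the bay if that is not packed) and 46 mm in front of it.
- lid4_lip (a point): middle of the front edge (lip) of lid 4, 46 mm in front of the pivot, at mid thickness; goes up and over towards the back as the lid opens.
- amber_06: orange-brown polished amber piece, 31x49x16 mm, lying in front of the case; loose, a bystander; origin at the centre of its underside.
- amber_01: dark brown amber piece, 33x65x18 mm, lying in front of the case; loose, a bystander; origin at the centre of its underside.
- tweezers: black tweezers, 128 mm long, 9 mm high, lying left of the case; loose, a bystander; origin at the centre of its underside.
- loupe: small black and white folding loupe, 29x39x16 mm, right of the case; loose, a bystander; origin at the centre of its underside.
- needle_file: needle file with wooden handle, 153 mm long, 12 mm thick, lying right of the case; loose, a bystander; origin at the centre of its underside.
- amber_03: dark amber piece, 36x66x16 mm, left of the case; loose, a bystander; origin at the centre of its underside.

How it is judged:
By the outcome, as a careful person would: the job done as asked, in the order asked, and still so for the second after the job is handed in, with the robot touching nothing.
It also fails if it takes over 54 s, if anything falls off the work surface, if the arm or the gripper's body presses on something with over 40 N, if the wrist force passes 120 N, or if a joint passes its speed limit or range.

### The arm

A 6-joint arm with a two-finger parallel gripper is mounted at the origin on a cart in front of the work surface, level with it; the furniture and walls round the work are solid. World frame = base frame: x ahead of the robot, y to its left, z up, the work surface at z = 0. Lengths are in m, angles in rad, forces in N, time in s.
With the tool pointing down it reaches from about 0.275 to 0.75 m from the base axis. Payload 10.2 kg.
Tool frame: the origin (TCP) lies at the very end of the fingers, on their centre line; the grasp point (between the pads) lies 19 mm behind it; z points along the fingers, y is the line along which they close (so a half turn about z gives the same grasp; the last joint's range is limited). The gripper opens to 85 mm and grips with 20 to 120 N. Pads are 22 mm wide; open, the fingers measure 114 mm over their backs; the gripper's body (76 mm by 85 mm) begins 54 mm behind the grasp point. The pads swing forward as they close: fully open they stand 13 mm farther back than shut.
Start: joints at [-1.512, 0.313, 1.498, -0, 1.331, -0.223], TCP at [0.146, -0.504, 0.196] pointing down, gripper open.
Joint ranges: [-2.94, 2.94], [-0.97, 2.17], [0.19, 2.56], [-1.23, 4.37], [0.02, 3.11], [-2.88, 2.88]. Speed limits (rad/s): [2.39, 2.39, 3.01, 3.14, 3.14, 3.14].

### API

Orientations are given as [roll, pitch, yaw] about the fixed x, y, z axes, in that order (R = Rz(yaw) Ry(pitch) Rx(roll)).
In Python, from cell import readout, viewer, close_job gives the robot as it stands.
- The arm moves only by the tool step_arm, never from a script. Its argument "rows" is a list of rows, each a list of 5 numbers: the shift along the world's x, y, z in m, then the turn about the world's z in degrees, then the opening, from 0 (shut) to 1 (fully open). In form: [[x, y, z, roll, jaw], ...]. A call has 1 to 10 rows; each row is the pose to reach, as a shift and turn from the pose commanded when the call began; what a row does not reach only later rows make up. A row lasts 1/12 s, in which the tool goes at most 41.7 mm and 7.16 degrees, less where a joint would pass 70% of its speed; a pose out of reach is approached as far as the arm can. A call with a gripper value outside its range is refused whole. The fingers move at their own pace and stop on an object; "grip_force" is the grip in N (left out, the last holds). Time passes only in rows, so rows that repeat a pose let the fingers close. It gives the time, the measured TCP pose, the force, the opening and the grip force at its end, in the units of the state.
- readout.observe(): the state, without advancing time (a new reading comes with each control period).
- viewer.snapshot(name): name is "side" or "top" or "wrist"; returns the picture (400x640x3 uint8, red, green, blue); there is no depth.
- viewer.camera_info(name): a dict with "intrinsics" (3x3 intrinsics, pixels), "k1" (the pictures are not rectified: a ray, as slopes to the right and down, at radius r is drawn at 1 + k1 r^2 times it, then the intrinsics apply), "eye" and "rotation" of the camera in the world; the wrist camera has in their place "hand_eye" (4x4, takes a point from camera to tool coordinates, whose origin is the TCP and whose axes are the flange's). Camera axes: x right, y up, looking along -z (the intrinsics and any distortion apply to the point x, -y, -z); pixel columns grow to the right and rows downward; lengths in m; the calibration is good to about 2 mm. A picture is of the moment at which its call begins: read the wrist's pose just before it. camera_info takes no time and is no camera call.
- close_job(): hands the job in; it is judged then, once.
Trained networks look in the newest picture that a camera, given by its name, has taken for a name from the list of things; names that differ only in an ending like _2 or _b are one class to them, and where a whole thing is asked for, a point or a joint stands for the part that bears it (a point fixed in the world has none). Each returns a list of dicts, best first, with "p" (0 to 1); they miss things now and then, are a little off and sometimes report something else, mostly with a low value. They report only what shows in the picture. A call takes as long as a camera call.
- viewer.spot_in(camera, thing): "centre" ([column, row] in pixels, amid what is visible of it).
- viewer.masks_of(camera, thing): "mask" (400x640 bool, what is visible of it) and "centre" ([column, row] in pixels, amid what is visible of it).
The state is a dict: "t": time; "q": joint angles; "qd": joint speeds; "joint_torque": joint torques, N m; "ee_pos": TCP position; "orientation": TCP orientation; "contact_force": force on the tool from outside, world axes, zero at the start; "ft_torque": the same for the moment, N m; "width": finger opening in m; "finger_force": force on a finger pad.
Only numpy, scipy, OpenCV 4.12 (cv2) and the standard library are available. Lean on these libraries where they do the work, as an engineer would, in place of code of your own. Each camera call takes 0.05 s, during which the arm holds its last target. There are 200 camera calls.

## Working session

There is one attempt and no reset: what is moved stays moved. The work goes in short steps, Python scripts to look and compute and a tool call to move; the robot and the scene stay as the last step left them, time stands still between calls to the robot, and variables do not carry over. Pictures are saved under pics/ and viewed, at most 10 in all, crops included, and the job is handed in when it is done.

Besides the shell and the picture viewer there is one more tool, called after ">>>" as name(argument=value, ...) on one line, values as JSON. step_arm: Moves the arm, as the interface text tells. Its arguments: {"type":"object","properties":{"rows":{"type":"array"},"grip_force":{"type":"number"}},"required":["rows"]}

```bash
mkdir -p pics; cat > h.py <<'E'
import numpy as np, cv2
from cell import readout, viewer, close_job
from scipy.spatial.transform import Rotation as R
def ray(cam,px,state=None):
    c=viewer.camera_info(cam);K=np.array(c["intrinsics"]);k1=c["k1"]
    d=np.linalg.solve(K,[px[0],px[1],1.])[:2];u=d.copy()
    for _ in range(20):u=d/(1+k1*(u@u))
    v=np.array([u[0],-u[1],-1.])
    if "eye" in c: return np.array(c["eye"]),np.array(c["rotation"])@v
    H=np.array(c["hand_eye"]);s=state;Rt=R.from_euler('xyz',s["orientation"]).as_matrix()
    return Rt@H[:3,3]+s["ee_pos"],Rt@H[:3,:3]@v
def atz(cam,px,z,state=None):
    o,v=ray(cam,px,state);return o+v*(z-o[2])/v[2]
E
cat > a.py <<'E'
from h import *
s=readout.observe();print({k:np.round(v,3) for k,v in s.items()})
for c in("top","side"):
    im=viewer.snapshot(c);cv2.imwrite(f"pics/{c}0.png",im[:,:,::-1])
    for n in ["case"]+[f"lid{i}_{e}" for i in (1,2,3,4) for e in("press","lip")]:
        for r in viewer.spot_in(c,n)[:2]:print(c,n,round(r["p"],2),np.round(r["centre"]),np.round(atz(c,r["centre"],.058),3))
E
python3 a.py
```

```text
{'t': np.float64(0.0), 'q': array([-1.512,  0.313,  1.498,  0.   ,  1.331, -0.223]), 'qd': array([ 0.001, -0.   ,  0.001,  0.002, -0.   ,  0.001]), 'joint_torque': array([-0.0000e+00, -4.1226e+01, -2.5974e+01, -0.0000e+00,  4.0000e-03,
       -0.0000e+00]), 'ee_pos': array([ 0.146, -0.504,  0.195]), 'orientation': array([-3.14 , -0.   ,  0.282]), 'contact_force': array([-0.589,  0.082, -0.146]), 'ft_torque': array([-0.009, -0.048, -0.002]), 'finger_force': np.float64(0.0), 'width': np.float64(0.086)}Traceback (most recent call last):
  File "a.py", line 6, in <module>
    for r in viewer.spot_in(c,n)[:2]:print(c,n,round(r["p"],2),np.round(r["centre"]),np.round(atz(c,r["centre"],.058),3))
                                                                                              ~~~^^^^^^^^^^^^^^^^^^^^
  File "h.py", line 13, in atz
    o,v=ray(cam,px,state);return o+v*(z-o[2])/v[2]
                                              ~^^^
IndexError: invalid index to scalar variable.
```

View pics/top0.png

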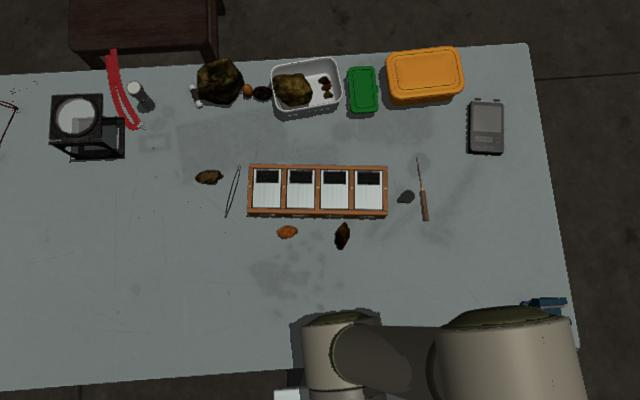

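The top picture shows the case at about columns 248–387, rows 165–217. Its black ridge patches are on the far side (row ~177), with lid 1 on the left.

```bash
python3 -c "
from h import *
for c in('top','side','wrist'):print(viewer.camera_info(c))
"
```

```text
{'intrinsics': array([[486.9560995 ,   0.        , 318.62419948],
       [  0.        , 486.9560995 , 195.82078334],
       [  0.        ,   0.        ,   1.        ]]), 'k1': 0.033571130492675516, 'eye': array([0.32930175, 0.04707863, 1.0950377 ]), 'rotation': array([ 0.2104651 ,  0.00458541, -1.63872049])}
{'intrinsics': array([[478.82653245,   0.        , 314.7035693 ],
       [  0.        , 478.82653245, 198.48783585],
       [  0.        ,   0.        ,   1.        ]]), 'k1': -0.06247680796053869, 'eye': array([0.62401034, 1.04938583, 0.98605342]), 'rotation': array([0.83828187, 0.0036507 , 3.06468692])}
{'intrinsics': array([[354.85408289,   0.        , 316.42098383],
       [  0.        , 354.85408289, 203.92272259],
       [  0.        ,   0.        ,   1.        ]]), 'k1': -0.029158715015628344, 'hand_eye': array([[-5.85663867e-04,  9.54762735e-01,  2.97368084e-01,
         7.64347301e-02],
       [ 9.99998855e-01,  1.44271161e-04,  1.50627620e-03,
        -8.37359514e-05],
       [ 1.39523475e-03,  2.97368626e-01, -9.54761726e-01,
        -1.77729916e-01],
       [ 0.00000000e+00,  0.00000000e+00,  0.00000000e+00,
         1.00000000e+00]])}
```

```bash
sed -i 's/np.array(c\["rotation"\])@v/R.from_euler("xyz",c["rotation"]).as_matrix()@v/' h.py; python3 a.py
```

```text
{'t': np.float64(0.1), 'q': array([-1.512,  0.313,  1.498,  0.   ,  1.331, -0.223]), 'qd': array([ 0.   , -0.001,  0.001,  0.   ,  0.001,  0.   ]), 'joint_torque': array([ 3.0000e-03, -4.1290e+01, -2.6014e+01, -0.0000e+00,  3.0000e-03,
        0.0000e+00]), 'ee_pos': array([ 0.146, -0.504,  0.195]), 'orientation': array([-3.141, -0.   ,  0.282]), 'contact_force': array([-0.182, -0.056, -0.943]), 'ft_torque': array([ 0.011, -0.037,  0.036]), 'finger_force': np.float64(0.0), 'width': np.float64(0.085)}
top case 0.94 [316. 191.] [0.562 0.041 0.058]
top lid1_press 0.95 [267. 189.] [0.575 0.148 0.058]
top lid1_lip 0.7 [269. 190.] [0.571 0.144 0.058]
top lid1_lip 0.54 [364. 191.] [ 0.555 -0.064  0.058]
top lid2_press 0.84 [302. 191.] [0.565 0.073 0.058]
top lid2_lip 0.7 [299. 192.] [0.561 0.079 0.058]
top lid2_lip 0.32 [421. 205.] [ 0.514 -0.183  0.058]
top lid3_press 0.86 [334. 189.] [0.564 0.002 0.058]
top lid3_lip 0.59 [334. 186.] [0.571 0.002 0.058]
top lid3_lip 0.4 [265. 187.] [0.578 0.153 0.058]
top lid4_lip 0.61 [366. 188.] [ 0.56  -0.068  0.058]
top lid4_lip 0.59 [266. 187.] [0.578 0.149 0.058]
side case 0.75 [310. 213.] [0.567 0.082 0.058]
side case 0.53 [307. 176.] [ 0.565 -0.082  0.058]
side lid1_press 0.9 [308. 233.] [0.576 0.157 0.058]
side lid1_lip 0.85 [306. 231.] [0.581 0.149 0.058]
side lid2_press 0.7 [308. 211.] [0.572 0.073 0.058]
side lid2_lip 0.66 [309. 213.] [0.569 0.081 0.058]
side lid2_lip 0.19 [311. 267.] [0.576 0.275 0.058]
side lid3_press 0.78 [307. 199.] [0.571 0.021 0.058]
side lid3_lip 0.79 [310. 197.] [0.56  0.013 0.058]
side lid4_lip 0.85 [307. 178.] [ 0.564 -0.074  0.058]
```

View pics/side0.png

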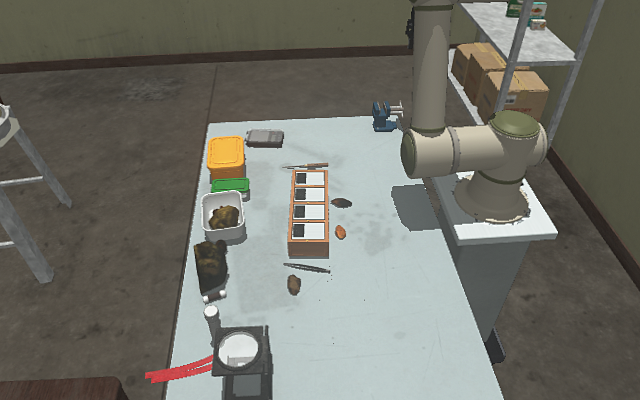

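The side picture shows the case near columns 288–330, rows 168–258. It is nearly square to the world axes and low, with bystanders clear of the space above it. I'll move above it with the fingers shut.

>>> step_arm(rows=[[0.026,0.032,0,-3,0],[0.052,0.064,0,-6,0],[0.078,0.096,0,-9,0],[0.104,0.128,0,-12,0],[0.13,0.16,0,-15,0],[0.156,0.192,0,-18,0],[0.182,0.224,0,-20,0],[0.208,0.256,0,-20,0],[0.234,0.288,0,-20,0],[0.26,0.32,0,-20,0]])

```text
t: 1.93
ee_pos: [0.4069, -0.1825, 0.1959]
orientation: [3.141, -0.001, -0.067]
contact_force: [0.6, -0.6, -0.9]
width: 0.0002
finger_force: 0.0
```

>>> step_arm(rows=[[0.026,0.032,0,0,0],[0.052,0.064,0,0,0],[0.078,0.096,0,0,0],[0.104,0.128,0,0,0],[0.13,0.16,0,0,0],[0.156,0.192,0,0,0],[0.184,0.224,0,0,0],[0.184,0.224,0,0,0],[0.184,0.224,0,0,0]])

```text
t: 2.68
ee_pos: [0.5904, 0.0412, 0.1947]
orientation: [-3.142, 0.001, -0.064]
contact_force: [-0.7, -0.0, -0.1]
width: -0.0002
finger_force: 0.0
```

```bash
cat > b.py <<'E'
from h import *
s=readout.observe();print({k:np.round(s[k],3) for k in("t","ee_pos","orientation","contact_force","width")})
im=viewer.snapshot("wrist");cv2.imwrite("pics/w1.png",im[:,:,::-1])
for n in ["case"]+[f"lid{i}_press" for i in (1,2,3,4)]:
    for r in viewer.masks_of("wrist",n)[:2]:
        m=np.argwhere(r["mask"])[:,::-1].astype(np.float32)
        b=cv2.boxPoints(cv2.minAreaRect(m))
        print(n,round(r["p"],2),len(m),np.round(r["centre"]),np.round(atz("wrist",r["centre"],.058,s)[:2],3),[list(np.round(atz("wrist",q,.058,s)[:2],3)) for q in b])
E
python3 b.py
```

```text
{'t': np.float64(2.683), 'ee_pos': array([0.59 , 0.041, 0.195]), 'orientation': array([-3.142e+00,  1.000e-03, -6.400e-02]), 'contact_force': array([-0.687, -0.048, -0.051]), 'width': np.float64(-0.0)}
case 0.85 38084 [324. 199.] [0.573 0.036] [[np.float64(0.527), np.float64(0.208)], [np.float64(0.642), np.float64(0.182)], [np.float64(0.616), np.float64(-0.117)], [np.float64(0.498), np.float64(-0.125)]]
lid1_press 0.89 5669 [204. 202.] [0.577 0.147] [[np.float64(0.621), np.float64(0.174)], [np.float64(0.621), np.float64(0.114)], [np.float64(0.532), np.float64(0.12)], [np.float64(0.531), np.float64(0.185)]]
lid1_press 0.62 5653 [283. 202.] [0.572 0.074] [[np.float64(0.615), np.float64(0.1)], [np.float64(0.612), np.float64(0.042)], [np.float64(0.525), np.float64(0.047)], [np.float64(0.529), np.float64(0.11)]]
lid2_press 0.9 5760 [281. 202.] [0.573 0.076] [[np.float64(0.615), np.float64(0.1)], [np.float64(0.611), np.float64(0.041)], [np.float64(0.524), np.float64(0.047)], [np.float64(0.528), np.float64(0.11)]]
lid2_press 0.3 5680 [359. 204.] [0.566 0.004] [[np.float64(0.524), np.float64(0.035)], [np.float64(0.61), np.float64(0.027)], [np.float64(0.604), np.float64(-0.032)], [np.float64(0.517), np.float64(-0.029)]]
lid3_press 0.49 5724 [204. 199.] [0.58  0.147] [[np.float64(0.621), np.float64(0.173)], [np.float64(0.62), np.float64(0.113)], [np.float64(0.531), np.float64(0.12)], [np.float64(0.532), np.float64(0.186)]]
lid4_press 0.77 5643 [439. 203.] [ 0.562 -0.07 ] [[np.float64(0.518), np.float64(-0.037)], [np.float64(0.608), np.float64(-0.046)], [np.float64(0.597), np.float64(-0.106)], [np.float64(0.505), np.float64(-0.102)]]
lid4_press 0.34 5689 [206. 200.] [0.579 0.146] [[np.float64(0.621), np.float64(0.174)], [np.float64(0.62), np.float64(0.114)], [np.float64(0.532), np.float64(0.121)], [np.float64(0.533), np.float64(0.187)]]
```

View pics/w1.png

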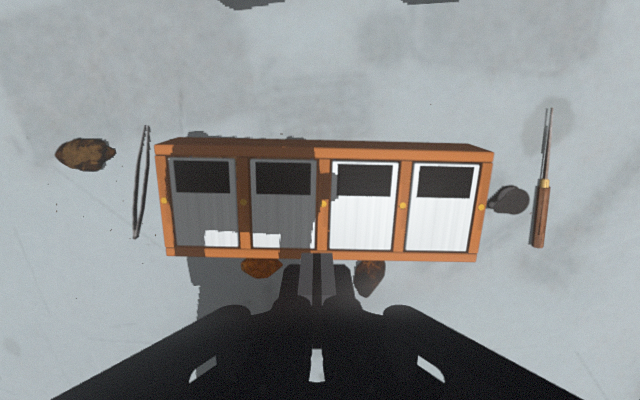

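The wrist picture shows four lids in a row. The black patches are near (203,177), (283,179), (363,180) and (444,182), and the lids are flush. Next I'll turn the patches into positions.

```bash
python3 -c "
from h import *
s=readout.observe();im=cv2.imread('pics/w1.png').max(2)
P=[]
for x in(203,283,363,444):
    c=cv2.connectedComponentsWithStats(((im[155:205,x-32:x+32])<45).astype(np.uint8))
    i=1+c[2][1:,4].argmax();p=c[3][i]+[x-32,155];w=atz('wrist',p,.058,s)[:2];P.append(w);print(c[2][i],p.round(1),w.round(4))
P=np.array(P);d=(P[0]-P[3]);print(np.arctan2(-d[0],d[1]),np.linalg.norm(d),(P-s['ee_pos'][:2]).round(4))
"
```

```text
[   4    6   55   32 1387] [203.8 176.9] [0.6006 0.1417]
[   5    8   54   31 1474] [281.3 178.3] [0.5943 0.0712]
[ 7 38  1  2  2] [338.  193.5] [0.5764 0.0203]
[59 13  2  2  2] [471.5 168.5] [ 0.5916 -0.102 ]
-0.03666466988749107 0.2439113648118018 [[ 0.0109  0.103 ]
 [ 0.0047  0.0325]
 [-0.0133 -0.0184]
 [ 0.002  -0.1407]]
```

>>> step_arm(rows=[[0.004,0.015,-0.035,-1,0],[0.006,0.03,-0.07,-1,0],[0.006,0.03,-0.1,-1,0],[0.006,0.03,-0.12,-1,0],[0.006,0.03,-0.131,-1,0],[0.006,0.03,-0.131,-1,0]])

```text
t: 3.48
ee_pos: [0.5948, 0.0692, 0.0628]
orientation: [3.142, 0.004, -0.086]
contact_force: [-0.7, -0.7, 0.6]
width: 0.0001
finger_force: 0.0
```

>>> step_arm(rows=[[0,0,-0.002,0,0],[0,0,-0.004,0,0],[0,0,-0.006,0,0],[0,0,-0.006,0,0],[0,0,-0.006,0,0]])

```text
t: 3.9
ee_pos: [0.5962, 0.0697, 0.0592]
orientation: [-3.142, -0.001, -0.085]
contact_force: [-0.2, -0.2, 0.1]
width: -0.0003
finger_force: 0.0
```

>>> step_arm(rows=[[0,0,-0.001,0,0],[0,0,-0.002,0,0],[0,0,-0.003,0,0],[0,0,-0.003,0,0],[0,0,-0.003,0,0]])

```text
t: 4.32
ee_pos: [0.596, 0.0697, 0.0555]
orientation: [3.142, 0.0, -0.085]
contact_force: [-0.1, -0.0, -0.1]
width: 0.0002
finger_force: 0.0
```

>>> step_arm(rows=[[0,0,-0.001,0,0],[0,0,-0.0015,0,0],[0,0,-0.0015,0,0]])

```text
t: 4.57
ee_pos: [0.5959, 0.0697, 0.054]
orientation: [3.142, 0.0, -0.085]
contact_force: [-0.3, 0.2, -0.8]
width: 0.0001
finger_force: 0.0
```

```bash
python3 -c "
from h import *
s=readout.observe();print(s['contact_force'],s['ee_pos'])
a=viewer.snapshot('wrist')[100:400,100:540,::-1];b=viewer.snapshot('top')[140:240,220:420,::-1]
cv2.imwrite('pics/p1.png',np.vstack([a,cv2.resize(b,(440,220))]))"
```

```text
[-0.26665208  0.2319889  -0.79671425] [0.59591401 0.06968677 0.05396523]
```

View pics/p1.png

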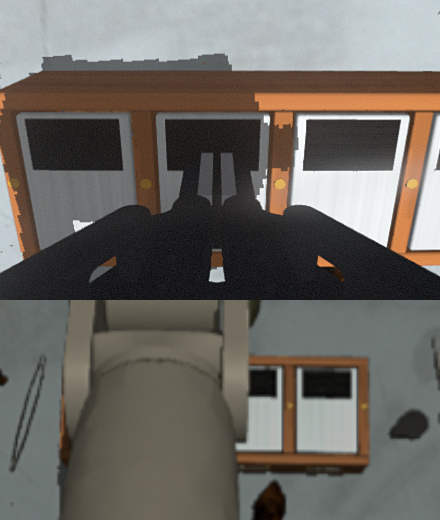

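The wrist picture shows the fingertips over lid 2's patch, around (215,155) in the crop. There is no reaction force yet, so I'll go on gently.

>>> step_arm(rows=[[0,0,-0.001,0,0],[0,0,-0.002,0,0],[0,0,-0.002,0,0]])

```text
t: 4.92
ee_pos: [0.5958, 0.0697, 0.0518]
orientation: [3.142, 0.0, -0.085]
contact_force: [0.2, 0.2, 0.4]
width: -0.0002
finger_force: 0.0
```

>>> step_arm(rows=[[0,0,-0.001,0,0],[0,0,-0.0015,0,0],[0,0,-0.0015,0,0]])

```text
t: 5.17
ee_pos: [0.5959, 0.0697, 0.0505]
orientation: [-3.142, 0.0, -0.085]
contact_force: [-0.4, 0.5, -0.0]
width: 0.0002
finger_force: 0.0
```

```bash
python3 -c "
from h import *
a=viewer.snapshot('wrist')[150:400,150:500,::-1];b=viewer.snapshot('side')[150:270,270:370,::-1]
cv2.imwrite('pics/p2.png',np.hstack([cv2.resize(a,(420,300)),cv2.resize(b,(250,300),interpolation=2)]))"
```

```text
(no output)
```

View pics/p2.png

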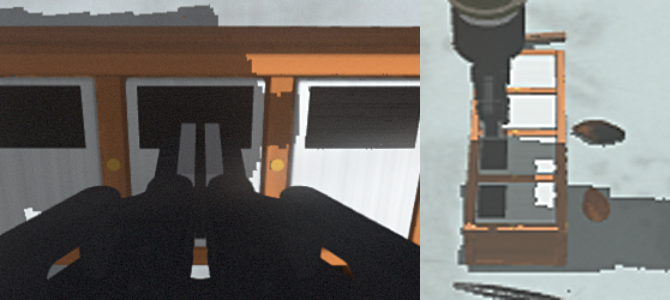

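The wrist crop shows lid 2's patch still level with its neighbours, with the fingertip amid it at about (200,125). In the side view the tip is at roughly full-frame (298,205). I'll compare the tip's projection and the lid heights.

```bash
python3 -c "
from h import *
s=readout.observe();print(s['contact_force'],s['joint_torque'].round(2))
def proj(c,p):
    i=viewer.camera_info(c);K=np.array(i['intrinsics'])
    if 'eye' in i: M=R.from_euler('xyz',i['rotation']).as_matrix();e=np.array(i['eye'])
    else:
        H=np.array(i['hand_eye']);Rt=R.from_euler('xyz',s['orientation']).as_matrix();M=Rt@H[:3,:3];e=Rt@H[:3,3]+s['ee_pos']
    v=M.T@(np.array(p)-e);u=np.array([v[0],-v[1]])/-v[2];u=u*(1+i['k1']*(u@u));return (K@[*u,1])[:2].round(1)
for c in('side','wrist'):
    print(c,'tcp',proj(c,s['ee_pos']))
    for z in(.04,.05,.058):print(z,[proj(c,[x,y,z]) for x,y in((.596,.07),(.588,-.002),(.602,.144))])
a=viewer.snapshot('side')[180:240,280:330,::-1];w=viewer.snapshot('wrist')[190:300,250:400,::-1]
cv2.imwrite('pics/p3.png',np.hstack([cv2.resize(a,(400,480),interpolation=2),cv2.resize(w,(400,480))]))"
```

```text
[ 0.86198666 -0.51917789 -0.85925866] [ -0.   -51.62 -23.04  -0.    -0.    -0.  ]
side tcp [299.2 213. ]
0.04 [array([299.3, 215.8]), array([300.7, 198.7]), array([298.5, 234.7])]
0.05 [array([299.2, 213.2]), array([300.6, 196.2]), array([298.4, 232.1])]
0.058 [array([299.1, 211.2]), array([300.5, 194.1]), array([298.3, 230.1])]
wrist tcp [317.4 240.7]
0.04 [array([316.8, 233.4]), array([442.9, 236.3]), array([187.4, 233.7])]
0.05 [array([316.8, 240.3]), array([449.1, 243.3]), array([181.1, 240.6])]
0.058 [array([316.8, 246.4]), array([454.5, 249.4]), array([175.5, 246.7])]
```

View pics/p3.png

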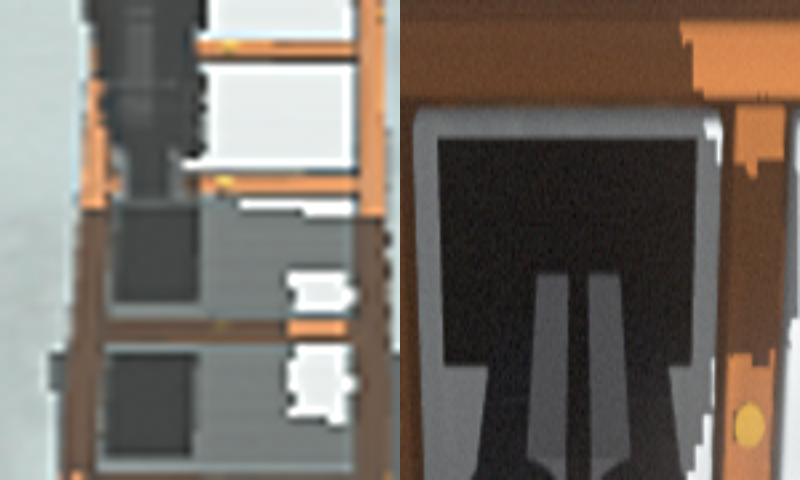

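>>> step_arm(rows=[[0,0,-0.001,0,0],[0,0,-0.002,0,0],[0,0,-0.003,0,0],[0,0,-0.003,0,0]])

```text
t: 5.7
ee_pos: [0.5958, 0.0697, 0.0473]
orientation: [3.142, 0.0, -0.085]
contact_force: [-0.5, -0.5, -0.6]
width: -0.0001
finger_force: 0.0
```

>>> step_arm(rows=[[0,0,-0.001,0,0],[0,0,-0.002,0,0],[0,0,-0.003,0,0],[0,0,-0.003,0,0]])

```text
t: 6.03
ee_pos: [0.5959, 0.0697, 0.0444]
orientation: [-3.142, 0.0, -0.085]
contact_force: [-0.4, 0.7, -0.1]
width: -0.0
finger_force: 0.0
```

```bash
python3 -c "
from h import *
s=readout.observe();print(s['contact_force'],s['ee_pos'],s['width'])
g=lambda a:np.clip(a.astype(float)*2.5,0,255).astype(np.uint8)
a=viewer.snapshot('side')[180:240,280:330,::-1];w=viewer.snapshot('wrist')[190:300,250:400,::-1]
cv2.imwrite('pics/p4.png',g(np.hstack([cv2.resize(a,(400,480),interpolation=2),cv2.resize(w,(400,480))])))"
```

```text
[-0.37262814  0.69315641 -0.06787348] [0.59587558 0.06970272 0.04435579] -4.6485730147996825e-07
```

View pics/p4.png

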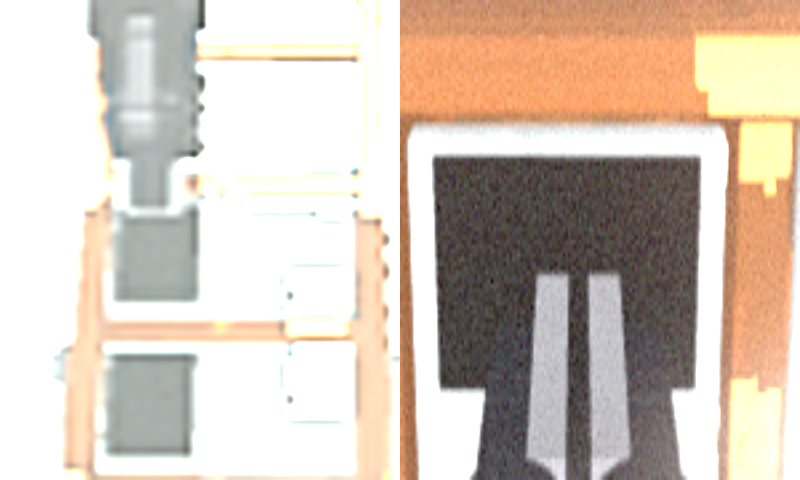

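The enhanced side view shows the fingertip ending above lid 2, at crop (148,207), with white lid visible below it. So the real tips sit well above the reported TCP, by roughly 30 mm. I'll find the surface by touch.

>>> step_arm(rows=[[0,0,-0.002,0,0],[0,0,-0.004,0,0],[0,0,-0.006,0,0],[0,0,-0.006,0,0]])

```text
t: 6.47
ee_pos: [0.5957, 0.0697, 0.038]
orientation: [-3.142, 0.001, -0.085]
contact_force: [1.0, 0.1, -0.4]
width: 0.0002
finger_force: 0.0
```

>>> step_arm(rows=[[0,0,-0.001,0,0],[0,0,-0.002,0,0],[0,0,-0.003,0,0],[0,0,-0.003,0,0]])

```text
t: 6.8
ee_pos: [0.5959, 0.0697, 0.0354]
orientation: [-3.142, 0.0, -0.085]
contact_force: [0.7, -0.0, -0.5]
width: 0.0004
finger_force: 0.0
```

>>> step_arm(rows=[[0,0,-0.001,0,0],[0,0,-0.002,0,0],[0,0,-0.003,0,0],[0,0,-0.003,0,0]])

```text
t: 7.13
ee_pos: [0.5959, 0.0697, 0.0323]
orientation: [-3.142, 0.0, -0.085]
contact_force: [-0.1, 0.4, -0.9]
width: -0.0001
finger_force: 0.0
```

>>> step_arm(rows=[[0,0,-0.001,0,0],[0,0,-0.002,0,0],[0,0,-0.003,0,0],[0,0,-0.003,0,0]])

```text
t: 7.47
ee_pos: [0.5959, 0.0697, 0.0293]
orientation: [3.142, 0.0, -0.085]
contact_force: [0.2, 0.2, 0.4]
width: 0.0001
finger_force: 0.0
```

```bash
python3 -c "
from h import *
s=readout.observe();print(s['t'],s['contact_force'],s['ee_pos'])
g=lambda a:np.clip(a.astype(float)*2,0,255).astype(np.uint8)
a=viewer.snapshot('side')[180:240,280:330,::-1];w=viewer.snapshot('wrist')[160:300,240:400,::-1]
cv2.imwrite('pics/p5.png',g(np.hstack([cv2.resize(a,(400,480),interpolation=2),cv2.resize(w,(400,480))])))"
```

```text
7.4667 [0.24635333 0.19647791 0.3930799 ] [0.59586567 0.06969578 0.0293321 ]
```

>>> step_arm(rows=[[0,0,-0.001,0,0],[0,0,-0.002,0,0],[0,0,-0.003,0,0],[0,0,-0.003,0,0]])

```text
t: 7.9
ee_pos: [0.5959, 0.0697, 0.0264]
orientation: [-3.142, 0.0, -0.085]
contact_force: [-0.4, 0.5, 0.3]
width: 0.0
finger_force: 0.0
```

>>> step_arm(rows=[[0,0,-0.001,0,0],[0,0,-0.002,0,0],[0,0,-0.002,0,0]])

```text
t: 8.15
ee_pos: [0.5959, 0.0697, 0.0244]
orientation: [-3.142, 0.0, -0.085]
contact_force: [0.0, -0.4, 0.5]
width: 0.0
finger_force: 0.0
```

View pics/p5.png

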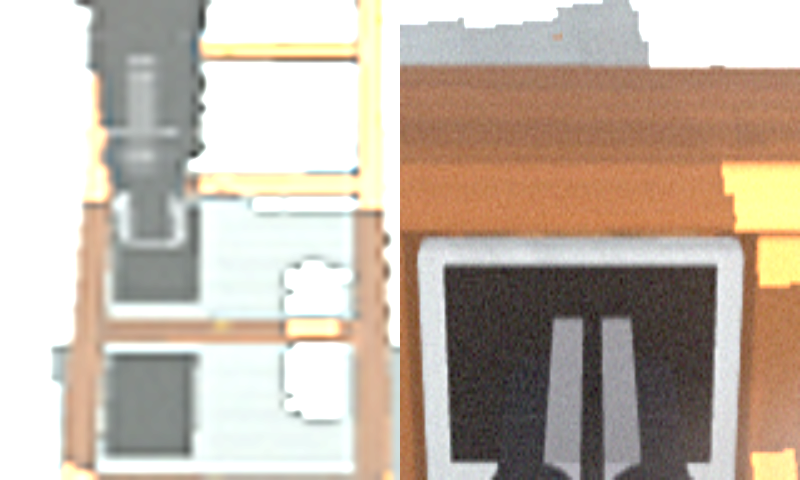

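The picture shows the tip outline reaching crop (150,245) over lid 2's patch, with its near bottom edge still about 10 mm short of the surface. I'll keep going down.

>>> step_arm(rows=[[0,0,-0.001,0,0],[0,0,-0.002,0,0],[0,0,-0.003,0,0],[0,0,-0.003,0,0]])

```text
t: 8.48
ee_pos: [0.5961, 0.0697, 0.0219]
orientation: [3.142, -0.0, -0.085]
contact_force: [-0.2, 0.1, 2.5]
width: 0.0
finger_force: 1.1
```

>>> step_arm(rows=[[0,0,-0.001,0,0],[0,0,-0.002,0,0],[0,0,-0.002,0,0]])

```text
t: 8.73
ee_pos: [0.5963, 0.0697, 0.0212]
orientation: [3.141, -0.001, -0.085]
contact_force: [-4.8, 0.1, 13.7]
width: -0.0002
finger_force: 6.7
```

>>> step_arm(rows=[[0,0,-0.001,0,0],[0,0,-0.002,0,0],[0,0,-0.002,0,0]])

```text
t: 8.98
ee_pos: [0.5965, 0.0697, 0.0206]
orientation: [3.141, -0.002, -0.084]
contact_force: [-9.0, 1.0, 24.2]
width: 0.0
finger_force: 11.9
```

Lid 2 is stiff (24 N within a few mm), so it is packed. Contact came at TCP z ≈ 0.022. On to lid 3.

>>> step_arm(rows=[[0,0,0.008,0,0],[0,0,0.02,0,0],[-0.003,-0.03,0.02,0,0],[-0.006,-0.06,0.02,0,0],[-0.006,-0.074,0.02,0,0],[-0.006,-0.074,0.012,0,0],[-0.006,-0.074,0.007,0,0],[-0.006,-0.074,0.006,0,0],[-0.006,-0.074,0.006,0,0]])

```text
t: 9.73
ee_pos: [0.5897, -0.0031, 0.0229]
orientation: [-3.141, 0.001, -0.084]
contact_force: [0.6, 0.0, 0.4]
width: -0.0002
finger_force: 0.0
```

>>> step_arm(rows=[[0,0,-0.001,0,0],[0,0,-0.002,0,0],[0,0,-0.003,0,0],[0,0,-0.003,0,0]])

```text
t: 10.07
ee_pos: [0.5903, -0.0034, 0.0215]
orientation: [-3.141, -0.001, -0.084]
contact_force: [-2.2, 3.3, 7.6]
width: 0.0002
finger_force: 3.5
```

>>> step_arm(rows=[[0,0,-0.001,0,0],[0,0,-0.002,0,0],[0,0,-0.002,0,0]])

```text
t: 10.32
ee_pos: [0.5905, -0.0034, 0.0209]
orientation: [-3.141, -0.001, -0.084]
contact_force: [-8.1, 3.1, 17.8]
width: 0.0003
finger_force: 8.9
```

>>> step_arm(rows=[[0,0,0.008,0,0],[0,0,0.022,0,0],[-0.003,-0.03,0.022,0,0],[-0.006,-0.06,0.022,0,0],[-0.006,-0.074,0.022,0,0],[-0.006,-0.074,0.012,0,0],[-0.006,-0.074,0.007,0,0],[-0.006,-0.074,0.006,0,0],[-0.006,-0.074,0.006,0,0]])

```text
t: 11.07
ee_pos: [0.5836, -0.0769, 0.0238]
orientation: [-3.141, 0.002, -0.083]
contact_force: [0.1, 0.1, 0.1]
width: 0.0
finger_force: 0.0
```

>>> step_arm(rows=[[0,0,-0.001,0,0],[0,0,-0.002,0,0],[0,0,-0.003,0,0],[0,0,-0.003,0,0]])

```text
t: 11.4
ee_pos: [0.5843, -0.0778, 0.0219]
orientation: [-3.141, -0.001, -0.084]
contact_force: [-0.0, 1.2, 1.9]
width: 0.0
finger_force: 0.7
```

>>> step_arm(rows=[[0,0,-0.001,0,0],[0,0,-0.002,0,0],[0,0,-0.003,0,0],[0,0,-0.003,0,0]])

```text
t: 11.73
ee_pos: [0.5845, -0.078, 0.0208]
orientation: [-3.142, -0.002, -0.084]
contact_force: [-5.4, 4.2, 19.3]
width: -0.0001
finger_force: 9.0
```

Lid 4 is packed too. That leaves lid 1, which I'll press next.

>>> step_arm(rows=[[0,0,0.01,0,0],[0,0,0.03,0,0],[0.003,0.036,0.03,0,0],[0.006,0.073,0.03,0,0],[0.009,0.11,0.03,0,0],[0.012,0.147,0.03,0,0],[0.016,0.184,0.03,0,0],[0.019,0.221,0.03,0,0],[0.019,0.221,0.018,0,0],[0.019,0.221,0.008,0,0]])

```text
t: 12.57
ee_pos: [0.6029, 0.1443, 0.0262]
orientation: [3.141, -0.001, -0.082]
contact_force: [-0.0, -0.6, -1.1]
width: 0.0002
finger_force: 0.0
```

>>> step_arm(rows=[[0,0,-0.001,0,0],[0,0,-0.002,0,0],[0,0,-0.004,0,0],[0,0,-0.006,0,0],[0,0,-0.006,0,0],[0,0,-0.006,0,0]])

```text
t: 13.07
ee_pos: [0.6033, 0.1422, 0.021]
orientation: [-3.142, -0.001, -0.086]
contact_force: [-0.5, -0.5, 1.7]
width: 0.0003
finger_force: 0.7
```

Lid 1 yields at about 2 N. I'll press further and watch the force.

>>> step_arm(rows=[[0,0,-0.001,0,0],[0,0,-0.002,0,0],[0,0,-0.003,0,0],[0,0,-0.004,0,0],[0,0,-0.004,0,0]])

```text
t: 13.48
ee_pos: [0.6031, 0.1426, 0.0165]
orientation: [3.142, -0.0, -0.085]
contact_force: [2.1, -1.6, 1.4]
width: 0.0002
finger_force: 1.3
```

>>> step_arm(rows=[[0,0,-0.001,0,0],[0,0,-0.002,0,0],[0,0,-0.003,0,0],[0,0,-0.004,0,0],[0,0,-0.004,0,0]])

```text
t: 13.9
ee_pos: [0.6027, 0.143, 0.0123]
orientation: [-3.141, 0.001, -0.085]
contact_force: [0.1, 0.5, 2.3]
width: 0.0001
finger_force: 0.8
```

>>> step_arm(rows=[[0,0,-0.001,0,0],[0,0,-0.002,0,0],[0,0,-0.003,0,0],[0,0,-0.003,0,0]])

```text
t: 14.23
ee_pos: [0.6029, 0.1428, 0.0093]
orientation: [-3.141, 0.0, -0.085]
contact_force: [0.3, -0.3, 2.4]
width: 0.0
finger_force: 0.8
```

```bash
python3 -c "
from h import *
s=readout.observe();print(s['t'],s['contact_force'],s['ee_pos'])
a=viewer.snapshot('side')[180:270,260:350,::-1];w=viewer.snapshot('wrist')[:,:,::-1]
cv2.imwrite('pics/p6.png',np.hstack([cv2.resize(a,(300,300),interpolation=2),cv2.resize(w,(480,300))]))"
```

```text
14.2333 [ 0.33774937 -0.26292278  2.43789735] [0.60291111 0.14284628 0.0093478 ]
```

View pics/p6.png

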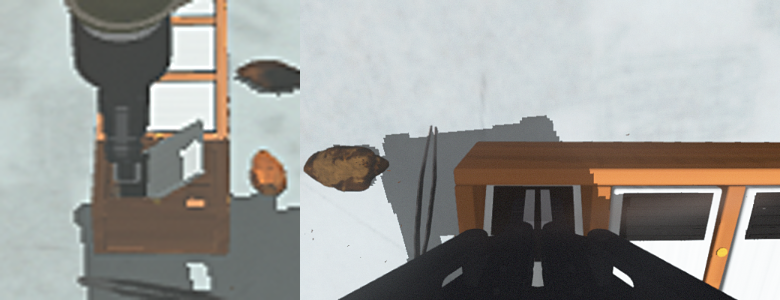

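Lid 1 is clearly tipping: in the side crop its lip is raised at about (203,125), and it is clear of the hand body. I'll go a little deeper, then push the lip from the front.

>>> step_arm(rows=[[0,0,-0.001,0,0],[0,0,-0.002,0,0],[0,0,-0.003,0,0],[0,0,-0.004,0,0],[0,0,-0.004,0,0]])

```text
t: 14.75
ee_pos: [0.603, 0.1426, 0.0054]
orientation: [3.142, 0.0, -0.085]
contact_force: [0.2, 0.5, 1.1]
width: -0.0
finger_force: 0.9
```

>>> step_arm(rows=[[0,0,-0.001,0,0],[0,0,-0.002,0,0],[0,0,-0.003,0,0],[0,0,-0.003,0,0]])

```text
t: 15.08
ee_pos: [0.6029, 0.1427, 0.0023]
orientation: [3.142, 0.0, -0.085]
contact_force: [1.0, 0.1, 1.6]
width: -0.0003
finger_force: 1.0
```

>>> step_arm(rows=[[0,0,0.02,0,0],[0,0,0.055,0,0],[0,0,0.09,0,0],[0,0,0.115,0,0],[-0.03,0.003,0.115,0,0],[-0.065,0.005,0.115,0,0],[-0.09,0.008,0.115,0,0],[-0.09,0.008,0.08,0,0],[-0.09,0.008,0.05,0,0],[-0.09,0.008,0.04,0,0]])

```text
t: 15.92
ee_pos: [0.5102, 0.1506, 0.039]
orientation: [3.141, 0.006, -0.085]
contact_force: [-0.5, -0.2, -1.4]
width: 0.0001
finger_force: 0.0
```

>>> step_arm(rows=[[0.006,0,0,0,0],[0.014,-0.001,0,0,0],[0.02,-0.002,0,0,0],[0.026,-0.002,0,0,0],[0.03,-0.003,0,0,0],[0.03,-0.003,0,0,0]])

```text
t: 16.42
ee_pos: [0.5442, 0.1475, 0.0432]
orientation: [-3.141, -0.002, -0.085]
contact_force: [0.6, 0.7, 0.5]
width: 0.0002
finger_force: 0.0
```

>>> step_arm(rows=[[0.003,0,-0.001,0,0],[0.006,0,-0.002,0,0],[0.009,-0.001,-0.003,0,0],[0.012,-0.001,-0.003,0,0],[0.012,-0.001,-0.003,0,0]])

```text
t: 16.83
ee_pos: [0.5555, 0.1466, 0.0395]
orientation: [-3.142, -0.0, -0.085]
contact_force: [-0.6, 0.9, -0.5]
width: 0.0002
finger_force: 0.0
```

>>> step_arm(rows=[[0.003,0,0,0,0],[0.006,0,0,0,0],[0.008,-0.001,0,0,0],[0.008,-0.001,0,0,0]])

```text
t: 17.17
ee_pos: [0.5635, 0.1456, 0.0396]
orientation: [-3.141, -0.001, -0.085]
contact_force: [-0.2, 0.4, -0.1]
width: -0.0003
finger_force: 0.0
```

```bash
python3 -c "
from h import *
s=readout.observe();print(s['t'],s['contact_force'],s['ee_pos'])
a=viewer.snapshot('side')[170:260,260:350,::-1];w=viewer.snapshot('wrist')[:,:,::-1]
cv2.imwrite('pics/p7.png',np.hstack([cv2.resize(a,(300,300),interpolation=2),cv2.resize(w,(480,300))]))"
```

```text
17.1667 [-0.21473523  0.40584354 -0.14990242] [0.56347712 0.14559291 0.03956453]
```

View pics/p7.png

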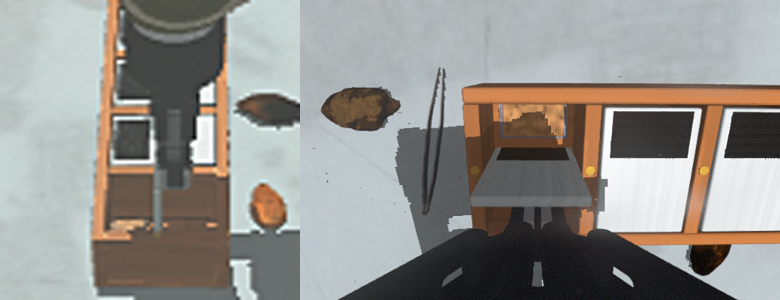

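The side crop shows lid 1 nearly edge-on at columns 152–160. The wrist view shows its lip edge at full-frame row ~273, near column 309. I'll compute the tilt from that ray.

```bash
cat > t.py <<'E'
from h import *
def tilt(px,s,xp=.579,yp=.145):
    o,v=ray("wrist",px,s);c=np.array([np.cos(.085),-np.sin(.085)])
    best=[]
    for th in np.arange(0,1.75,.02):   # lip mid-top corner: 46 along, +3 normal
        d=np.array([-46*np.cos(th)+3*np.sin(th),46*np.sin(th)+3*np.cos(th)])/1000
        p=np.array([xp+d[0]*c[0],yp+d[0]*c[1],.055+d[1]])
        best.append((np.linalg.norm(np.cross(p-o,v/np.linalg.norm(v))),th))
    return min(best)
E
python3 -c "
from t import *
s=readout.observe()
for r in(268,273):
  for xp in(.575,.579,.583):print(r,xp,tilt((309,r),s,xp))"
```

```text
268 0.575 (np.float64(0.0028099857236191317), np.float64(1.58))
268 0.579 (np.float64(0.002451104526142321), np.float64(1.5))
268 0.583 (np.float64(0.0021263169499938146), np.float64(1.42))
273 0.575 (np.float64(0.0028097023794661693), np.float64(1.54))
273 0.579 (np.float64(0.002464707857130726), np.float64(1.46))
273 0.583 (np.float64(0.002148385037363499), np.float64(1.36))
```

>>> step_arm(rows=[[0.002,0,0,0,0],[0.004,0,0,0,0],[0.004,0,0,0,0]])

```text
t: 17.52
ee_pos: [0.5671, 0.1456, 0.0396]
orientation: [3.141, 0.0, -0.085]
contact_force: [-1.6, 0.1, 0.7]
width: 0.0002
finger_force: 0.8
```

>>> step_arm(rows=[[0.002,0,0,0,0],[0.003,0,0,0,0],[0.003,0,0,0,0]])

```text
t: 17.77
ee_pos: [0.5674, 0.1456, 0.0395]
orientation: [3.14, 0.007, -0.084]
contact_force: [-15.5, -3.0, 9.9]
width: -0.0002
finger_force: 8.1
```

The lid has reached its back stop. I'll withdraw the hand.

>>> step_arm(rows=[[-0.01,0,0,0,0],[-0.035,0.002,0,0,0],[-0.07,0.004,0.015,0,0],[-0.09,0.004,0.05,0,0],[-0.09,0.004,0.09,0,0],[-0.09,0.004,0.13,0,0],[-0.06,0.004,0.16,0,0],[-0.03,0.004,0.16,0,0],[-0.03,0.004,0.16,0,0]])

```text
t: 18.52
ee_pos: [0.5442, 0.1493, 0.2009]
orientation: [-3.141, -0.006, -0.086]
contact_force: [-0.4, -0.8, -0.3]
width: -0.0002
finger_force: 0.0
```

```bash
python3 -c "
from t import *
s=readout.observe();print(s['t'],s['contact_force'],s['ee_pos'])
im=viewer.snapshot('wrist')
for n in('lid1_press','lid2_press','lid3_press'):
  for r in viewer.masks_of('wrist',n)[:2]:
    m=np.argwhere(r['mask']);c=np.round(r['centre']);print(n,round(r['p'],2),len(m),c,m.min(0),m.max(0),tilt((c[0],m[:,0].max()),s),tilt((c[0],m[:,0].min()),s))"
```

```text
18.5167 [-0.43097093 -0.80403022 -0.31216611] [0.54423515 0.14929659 0.20088211]
lid1_press 0.72 600 [311. 141.] [137 277] [147 352] (np.float64(0.006255953591889096), np.float64(1.54)) (np.float64(0.00623019146086584), np.float64(1.72))
lid1_press 0.21 855 [350. 218.] [206 334] [233 377] (np.float64(0.045390056534023185), np.float64(0.38)) (np.float64(0.030196727958799803), np.float64(0.44))
lid2_press 0.73 434 [636. 171.] [131 629] [195 639] (np.float64(0.1908414516348187), np.float64(1.5)) (np.float64(0.18680299121640292), np.float64(1.6600000000000001))
lid2_press 0.64 6241 [395. 146.] [ 98 362] [192 432] (np.float64(0.06222936909079661), np.float64(0.98)) (np.float64(0.06285812443327884), np.float64(1.74))
lid3_press 0.8 6400 [476. 147.] [ 98 439] [193 516] (np.float64(0.11716998673601672), np.float64(1.28)) (np.float64(0.11307947407119646), np.float64(1.74))
```

Lid 1 shows as a thin edge-on strip about 10 px high, standing at a tilt of about 1.6. The hand is clear and nothing is touching, so I'll hand in.

```bash
python3 -c "
from cell import close_job
print(close_job())"
```

```text
the job is handed in; nothing more can be done
None
```

Lid 1 was the one that rocked: I pushed it up to its back stop, where it stands open, and moved the hand clear. Lids 2, 3 and 4 pressed stiff and were left shut, with at most 24 N of downward press, and the job is handed in at about 19 s.

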